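# Tip a power supply module onto its back and push it home

### The job

The grey power supply module stands on end on the black rubber pad. Tip it over towards the red fence by pushing on its terminal face, so that it lies flat with the green terminals facing up, then push it along the pad until its leading end is flush and square against the fence. Only push it: never pick up or pinch it, and leave the other things on the bench where they are.

Things in the scene. Friction and masses are not known exactly. Their poses are not given: they have to be found in the camera images.
- module: loose grey steel box, 60 mm (its x) by 90 mm (y) by 115 mm (z), 0.3 to 0.6 kg, even mass. Starts standing on its 60 x 90 end on the pad, z up. Origin: centre of that lower end. +x points out of the terminal face, which looks away from the fence within about 25 degrees; -x is the plain back, on which it must come to lie. If tipped where it stands, it lands at least 40 mm short of the fence
- module_face (a point): centre of the terminal face (90 x 115 mm; row of green terminals low down, white panel above, at most 2 mm proud). Pushed near its top (80 mm or more above the pad, about 2 N) the module tips about the lower edge of its back and falls by itself past 28 degrees; pushed low it slides upright. Lying, it is 60 mm high and slides at 1 to 5 N
- module_center (a point): centre of the module's volume, 57.5 mm from its lower end: 62 mm above the table when standing, 34 mm when lying
- module_top (a point): centre of the module's top end (black vent plate, the end that leads towards the fence once the module lies down)
- jig: fixed black rubber pad, 340 mm (its x) by 240 mm (its y), 4 mm thick, with a fixed red fence bar (15 mm thick, 240 mm long along y, its top 40 mm above the table) across its +x end. Origin: pad centre, at table height; +x points to the fence. The fence's face towards the module lies at x = +140 mm
- fence_mid (a point): middle of the fence's face that the module must meet, 22 mm above the table
- spool_blue: loose blue solder spool standing flat, 54 mm across, 40 mm high, origin centre of its underside; bystander
- spool_grey: loose white and silver solder spool, same size; bystander
- jar: loose clear screw jar with blue cap, 60 mm across, 80 mm high, origin centre of its underside; bystander
- brush: loose flat bench brush lying down, 205 mm long (x from -120 to +85 mm), 45 mm wide, 12 mm high; bystander
- meter: loose yellow and black multimeter lying on its back, 180 x 85 mm, 43 mm high, origin under its centre; bystander
- keys: loose set of hex keys in a yellow holder, about 140 x 75 mm, 20 mm high; bystander
There are look-alikes about, which are no part of the job. Leave any purple look-alike of the module alone.

How it is judged:
By the outcome, as a careful person would: the job done as asked, in the order asked, and still so for the second after the job is handed in, with the robot touching nothing.
It also fails if it takes over 48 s, if anything falls off the work surface, if the arm or the gripper's body presses on something with over 40 N, if the wrist force passes 120 N, or if a joint passes its speed limit or range.

### The arm

A 6-joint arm with a two-finger parallel gripper is mounted at the origin on the work surface. World frame = base frame: x ahead of the robot, y to its left, z up, the work surface at z = 0. Lengths are in mm, angles in degrees, forces in N, time in s.
With the tool pointing down it reaches from about 325 to 925 mm from the base axis. Payload 3.1 kg.
Tool frame: the origin (TCP) lies at the very end of the fingers, on their centre line; the grasp point (between the pads) lies grasp_offset behind it (grasp_offset is the distance from the TCP to the grasp point, in mm); z points along the fingers, y is the line along which they close (so a half turn about z gives the same grasp; the last joint's range is limited). The gripper opens to 85 mm and grips with 20 to 120 N. Pads are 22 mm wide; open, the fingers measure 114 mm over their backs; the gripper's body (76 mm by 85 mm) begins 54 mm behind the grasp point. The pads swing forward as they close: fully open they stand 13 mm farther back than shut.
Start: joints at [-76.96, 12.427, 92.441, -0, 75.132, -6.429], TCP at [208.333, -589.268, 231.3] pointing down, gripper open.
Joint ranges: [-157.48, 157.48], [-44.54, 120.13], [17.64, 146.25], [-64.5, 244.5], [7.68, 150.69], [-147.95, 147.95]. Speed limits (degrees/s): [159.86, 159.86, 180, 180, 180, 180].

### API

Orientations are given as [roll, pitch, yaw] about the fixed x, y, z axes, in that order (R = Rz(yaw) Ry(pitch) Rx(roll)).
In Python, from station import * gives the robot as it stands. Calls block until the motion is done:
- goto(position, orientation): joint-space move of the TCP to a pose.
- move_l(position, attitude=None, speed=150): straight line of the TCP; attitude=None keeps the orientation; speed is the mean speed in mm/s.
- move_j(angles): joint-space move.
- grip(opening, squeeze=None): finger opening in mm; squeeze is the grip in N (None keeps the last); returns when the fingers have stopped.
- wait(seconds).
- solve_ik(position, orientation): joint angles nearest the present ones, or None.
- get_obs(): the state.
- get_image(name): name is "side" or "top" or "wrist"; returns the picture (400x640x3 uint8, red, green, blue); there is no depth.
- get_calibration(name): a dict with "fx", "fy", "cx", "cy" (pixels), "D" ([k1, k2, p1, p2, k3] as OpenCV has them; the pictures are not rectified), "R" (3x3) and "t" (3): a world point X has camera coordinates R X + t; the wrist camera has in their place "mount" (4x4, takes a point from camera to tool coordinates, whose origin is the TCP and whose axes are the flange's). Camera axes: x right, y down, z forward; pixel columns grow to the right and rows downward; lengths in mm; the calibration is good to about 2 mm. A picture is of the moment at which its call begins: read the wrist's pose just before it. get_calibration takes no time and is no camera call.
A pose or a line that the arm cannot do raises Unreachable and nothing moves.
- sign_off(): hands the job in; it is judged then, once.
Trained networks look in the newest picture that a camera, given by its name, has taken for a name from the list of things; names that differ only in an ending like _2 or _b are one class to them, and where a whole thing is asked for, a point or a joint stands for the part that bears it (a point fixed in the world has none). Each returns a list of dicts, best first, with "score" (0 to 1); they miss things now and then, are a little off and sometimes report something else, mostly with a low value. They report only what shows in the picture. A call takes as long as a camera call. They do not tell look-alikes from the thing itself.
- spot_in(name, camera): "extent" ([centre column, centre row, width, height] in pixels, round what is visible of it).
- regions_of(name, camera): "region" (400x640 bool, what is visible of it) and "extent" ([centre column, centre row, width, height] in pixels, round what is visible of it).
The state is a dict: "t": time; "joint_pos": joint angles; "qvel": joint speeds; "effort": joint torques, N m; "tcp_pos": TCP position; "ee_rot": TCP orientation; "wrist_force": force on the tool from outside, world axes, zero at the start; "moment": the same for the moment, N m; "grip_width": finger opening in mm; "grip_force": force on a finger pad.
Only numpy, scipy, OpenCV 4.12 (cv2) and the standard library are available. Lean on these libraries where they do the work, as an engineer would, in place of code of your own. Each camera call takes 0.05 s, during which the arm holds its last target. There are 200 camera calls.

## Working session

There is one attempt and no reset: what is moved stays moved. The work goes in short steps, each a Python script; the robot and the scene stay as the last script left them, time stands still between calls to the robot, and variables do not carry over. Pictures are saved under pics/ and viewed, at most 10 in all, crops included, and the job is handed in when it is done.

```bash
mkdir -p pics; ls; python3 - <<'E'
from station import *
import cv2, numpy as np
o=get_obs(); print(o)
for c in ("top","side"):
    im=get_image(c); cv2.imwrite(f"pics/{c}0.png",im[:,:,::-1])
    print(c,get_calibration(c))
    for n in ("module","jig","module_face","module_top","fence_mid"):
        try: print(n,[(round(d["score"],2),np.round(d["extent"]).tolist()) for d in spot_in(n,c)][:4])
        except Exception as e: print(n,e)
print(get_calibration("wrist"))
print(get_obs()["t"])
E
```

```text
pics
{'t': 0.0, 'joint_pos': array([-7.69606397e+01,  1.24775282e+01,  9.25277512e+01, -1.35821133e-03,
        7.51327741e+01, -6.42930325e+00]), 'qvel': array([ 0.04822381,  0.11203188,  0.05476911, -0.01022541, -0.09435171,
        0.01439643]), 'effort': array([-8.59858574e-04, -3.96853173e+01, -3.03852797e+01, -2.36721153e-04,
        9.63561324e-03, -2.23245145e-06]), 'tcp_pos': array([ 208.12945061, -588.46582527,  229.96656854]), 'ee_rot': array([-1.79862668e+02, -1.41551696e-02,  1.94689967e+01]), 'wrist_force': array([ 0.46707806, -0.4476581 , -0.0297227 ]), 'moment': array([-0.01121661, -0.02147906,  0.03491531]), 'grip_force': 0.0, 'grip_width': 85.43774792223651}
top {'fx': 509.22025004133985, 'fy': 509.22025004133985, 'cx': 320.3496257674222, 'cy': 207.09706567261543, 'D': array([-0.06525035,  0.        ,  0.        ,  0.        ,  0.        ]), 'R': array([[ 0.01674481, -0.99985803, -0.00187985],
       [-0.99606289, -0.0165175 , -0.08709704],
       [ 0.08705362,  0.00333087, -0.99619806]]), 't': array([   1.71284672,  516.78907881, 1590.9781931 ])}
module [(0.96, [35
[... 1244 characters left out ...]
43.0]), (0.94, [338.0, 185.0, 31.0, 40.0]), (0.8, [404.0, 167.0, 27.0, 40.0])]
fence_mid [(0.58, [323.0, 222.0, 100.0, 84.0]), (0.33, [297.0, 346.0, 74.0, 20.0])]
{'fx': 294.31905902512204, 'fy': 294.31905902512204, 'cx': 316.7863944403365, 'cy': 198.39697248822284, 'D': array([-0.04323295,  0.        ,  0.        ,  0.        ,  0.        ]), 'mount': array([[-4.58763852e-04, -9.65031510e-01, -2.62133503e-01,
         6.54846535e+01],
       [ 9.99999385e-01, -7.07460514e-04,  8.54366636e-04,
         1.30754156e-01],
       [-1.00993983e-03, -2.62132950e-01,  9.65031241e-01,
        -1.42844448e+02],
       [ 0.00000000e+00,  0.00000000e+00,  0.00000000e+00,
         1.00000000e+00]])}
0.6
```

```bash
python3 - <<'E'
import cv2
a=cv2.imread("pics/top0.png")[120:340,230:490]; cv2.imwrite("pics/topc.png",cv2.resize(a,(780,660))[:600])
a=cv2.imread("pics/side0.png")[110:300,230:480]; cv2.imwrite("pics/sidec.png",cv2.resize(a,(750,570)))
E
```

```text
(no output)
```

View pics/topc.png

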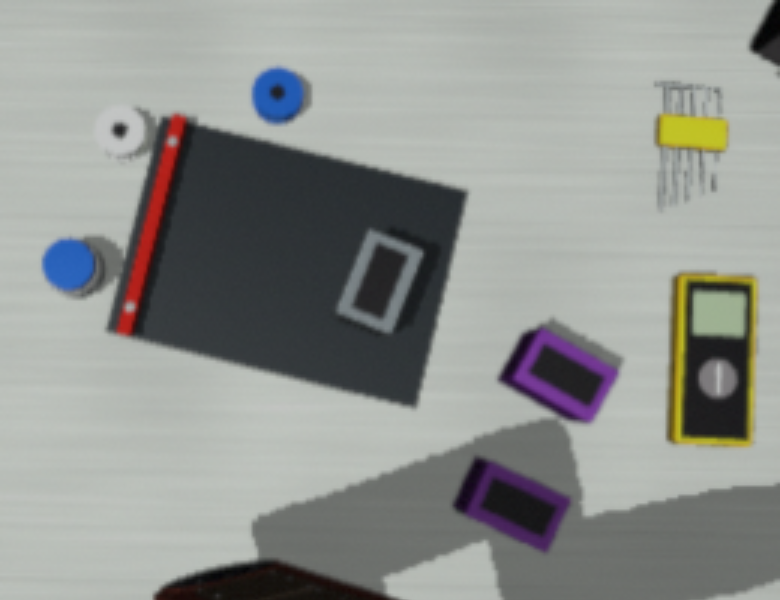

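View pics/sidec.png

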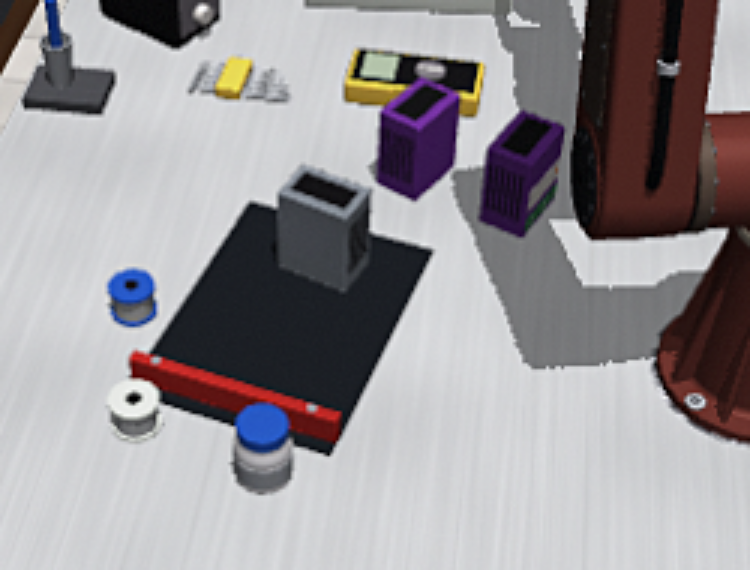

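The grey module (top view ≈(357,214)) stands on the pad with its back to the fence. The fence is the red bar at columns 270–290, and the purple look-alikes are off the pad. Next I measure the geometry from segmentations.

```bash
cat > h.py <<'E'
from station import *
import cv2, numpy as np
def ray(px,c):
    k=get_calibration(c); K=np.array([[k["fx"],0,k["cx"]],[0,k["fy"],k["cy"]],[0,0,1]])
    n=cv2.undistortPoints(np.array(px,float).reshape(-1,1,2),K,k["D"]).reshape(-1,2)
    R,t=k["R"],k["t"]; return -R.T@t, np.c_[n,np.ones(len(n))]@R
def at(px,c,z):
    o,d=ray(px,c); return o+d*((z-o[2])/d[:,2])[:,None]
def tri(p,q):
    a,d=ray([p],"top"); b,e=ray([q],"side"); d=d[0];e=e[0]
    s=np.linalg.lstsq(np.c_[d,-e],b-a,rcond=None)[0]
    P,Q=a+s[0]*d,b+s[1]*e; return (P+Q)/2,np.linalg.norm(P-Q)
def quad(mask):
    c,_=cv2.findContours(mask.astype(np.uint8),cv2.RETR_EXTERNAL,cv2.CHAIN_APPROX_NONE)
    return cv2.minAreaRect(max(c,key=cv2.contourArea))
E
python3 - <<'E'
from h import *
im=cv2.imread("pics/top0.png"); hsv=cv2.cvtColor(im,cv2.COLOR_BGR2HSV); H,S,V=cv2.split(hsv)
sub=np.zeros(H.shape,bool); sub[120:265,255:400]=1
red=((H<8)|(H>172))&(S>150)&(V>90)&sub
pad=(V<75)&sub
for n,m,z in(("fence top",red,40),("pad",pad,4)):
    p=cv2.boxPoints(quad(m)); P=at(p,"top",z); print(n,p.round(1).tolist(),P.round(1).tolist())
    e=np.diff(P,axis=0)[:,:2]; print(np.linalg.norm(e,axis=1),np.degrees(np.arctan2(e[:,1],e[:,0])))
g=np.zeros(H.shape,bool); g[190:236,335:378]=1
m=(V>90)&g
p=cv2.boxPoints(quad(m)); P=at(p,"top",119); print("mod top",p.round(1).tolist(),P.round(1).tolist(),P.mean(0))
e=np.diff(P,axis=0)[:,:2]; print(np.linalg.norm(e,axis=1),np.degrees(np.arctan2(e[:,1],e[:,0])))
# side image: grey rim corners of top from picture crop/3+(230,110)
s=np.array([[306,166],[371,187],[343,211],[279,190]])/3+[230,110]
t=np.array([[370,229],[423,248],[392,333],[338,312]])/3+[230,120]
print("side@119",at(s,"side",119).round(1).tolist()); print("top@119",at(t,"top",119).round(1).tolist())
print("tri centre",tri(t.mean(0),s.mean(0)))
# fence ends in both views
sf=np.array([[132,354],[340,418]])/3+[230,110]; print("fence side@40",at(sf,"side",40).round(1).tolist())
sp=np.array([[252,203],[433,250]])/3+[230,110]; print("pad side@4",at(sp,"side",4).round(1).tolist())
E
```

```text
fence top [[268.20001220703125, 230.0], [284.6000061035156, 166.89999389648438], [289.29998779296875, 168.10000610351562], [273.0, 231.1999969482422]] [[440.5, 171.9, 40.0], [640.9, 125.5, 40.0], [637.2, 110.5, 40.0], [437.0, 157.0, 40.0]]
[205.65457914  15.43795731 205.58502266] [ -13.03873816 -103.69002034  166.91537301]
pad [[273.5, 231.10000610351562], [291.20001220703125, 160.3000030517578], [385.1000061035156, 183.8000030517578], [367.3999938964844, 254.60000610351562]] [[438.8, 158.8, 4.0], [668.7, 107.3, 4.0], [597.2, -196.8, 4.0], [369.1, -141.7, 4.0]]
[235.57561975 312.31120397 234.64372653] [ -12.64792074 -103.2276519   166.43125679]
mod top [[341.3999938964844, 223.60000610351562], [352.6000061035156, 195.60000610351562], [371.0, 203.0], [359.79998779296875, 230.89999389648438]] [[460.2, -53.3, 119.0], [544.2, -85.5, 119.0], [523.0, -140.8, 119.0], [439.2, -108.3, 119.0]] [491.67954489 -96.98544449 119.        ]
[89.97509854 59.20994388 89.88787392] [ -21.00493646 -110.98953698  158.81196761]
side@119 [[517.2, -133.7, 119.0], [439.0, -108.2, 119.0], [464.6, -62.5, 119.0], [540.6, -87.0, 119.0]]
top@119 [[542.1, -87.9, 119.0], [524.0, -140.8, 119.0], [439.1, -110.8, 119.0], [459.0, -57.1, 119.0]]
tri centre (array([490.71298959, -99.24989871, 117.50879093]), np.float64(0.6815337356431438))
fence side@40 [[667.8, 114.3, 40.0], [434.4, 168.7, 40.0]]
pad side@4 [[593.5, -190.9, 4.0], [364.9, -140.1, 4.0]]
```

```bash
python3 - <<'E'
from h import *
d=np.array([np.cos(np.radians(69)),np.sin(np.radians(69)),0]); c=np.array([491.5,-98,0])
A=[180,0,69]
P=lambda s,z: c+d*s+[0,0,z]
print(get_obs().get("grasp_offset"), solve_ik(P(-86,200),A), solve_ik(P(-86,100),A))
try: print("go",grasp_offset)
except NameError: pass
grip(40)
goto(P(-86,200),A); move_l(P(-86,101)); 
for s in (-50,-35,-25,-15,-5,5,15):
    move_l(P(s,101),speed=60); o=get_obs(); print(s,round(o["t"],1),o["tcp_pos"].round(1),o["wrist_force"].round(1))
wait(0.3)
for k in("top","side"): cv2.imwrite(f"pics/{k}1.png",get_image(k)[:,:,::-1])
a=cv2.imread("pics/side1.png")[110:300,230:480]; b=cv2.imread("pics/top1.png")[130:300,250:450]
cv2.imwrite("pics/c1.png",np.hstack([cv2.resize(a,(400,304)),cv2.resize(b,(358,304))]))
E
```

```text
None [-29.3035774   -2.04141711 111.54927356   0.          70.49214355
  -8.3035774 ] [-2.93035774e+01  5.60367662e+00  1.15699986e+02 -2.54444375e-14
  5.86963370e+01 -8.30357740e+00]
go 18.700000000000003
-50 4.4 [ 473.6 -144.5  100.9] [-0.4 -0.   0.1]
-35 4.8 [ 479.  -130.5  101. ] [ 0.3 -0.2  0.2]
-25 5.1 [ 482.7 -121.   101. ] [ 0.3 -2.1 -1.2]
-15 5.5 [ 486.1 -111.5  100.8] [-0.  -0.6 -0.1]
-5 5.8 [ 489.7 -102.1  100.9] [ 0.5 -0.3 -0.6]
5 6.1 [493.4 -92.9 100.9] [ 0.2 -0.1  0.5]
15 6.4 [497.  -83.6 101. ] [-0.2  0.1 -1.2]
```

View pics/c1.png

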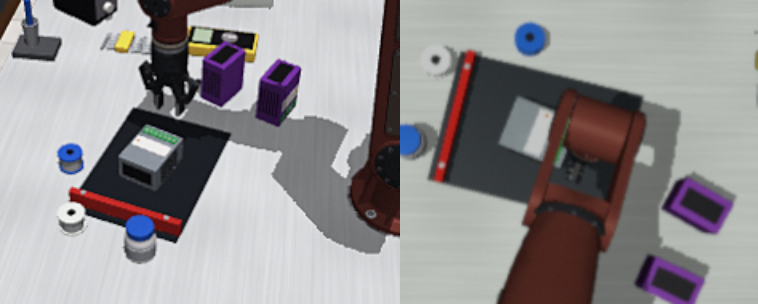

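The module lies flat, green terminals up, about 90 mm short of the fence. I'll back off and measure it lying down.

```bash
python3 - <<'E'
from h import *
d=np.array([np.cos(np.radians(69)),np.sin(np.radians(69)),0]); c=np.array([491.5,-98,0])
move_l(c+d*-75+[0,0,101],speed=250)
im=get_image("top")[:,:,::-1].copy(); cv2.imwrite("pics/top2.png",im)
r=regions_of("module","top"); 
for q in r[:3]:
    p=cv2.boxPoints(quad(q["region"])); P=at(p,"top",64); print(q["score"],p.round(1).tolist(),P.round(1).tolist())
    e=np.diff(P,axis=0)[:,:2]; print(np.linalg.norm(e,axis=1),np.degrees(np.arctan2(e[:,1],e[:,0])))
cv2.imwrite("pics/c2.png",cv2.resize(im[130:270,250:440],(760,560)))
print(get_obs()["t"])
E
```

```text
0.84 [[405.20001220703125, 252.60000610351562], [415.79998779296875, 231.39999389648438], [435.79998779296875, 241.39999389648438], [425.20001220703125, 262.6000061035156]] [[377.2, -252.5, 64.0], [442.8, -285.1, 64.0], [413.0, -347.0, 64.0], [347.5, -314.3, 64.0]]
[73.20714112 68.7332834  73.1691327 ] [ -26.37699519 -115.73099678  153.42441695]
0.76 [[303.79998779296875, 211.60000610351562], [314.6000061035156, 183.60000610351562], [349.6000061035156, 197.0], [338.79998779296875, 225.10000610351562]] [[498.2, 60.9, 64.0], [586.0, 29.1, 64.0], [545.9, -79.8, 64.0], [458.5, -47.6, 64.0]]
[ 93.40709077 116.07044915  93.1868448 ] [ -19.87900997 -110.23132247  159.77557236]
0.71 [[384.70001220703125, 290.29998779296875], [394.3999938964844, 271.8999938964844], [421.0, 285.79998779296875], [411.29998779296875, 304.29998779296875]] [[261.4, -190.5, 64.0], [317.9, -219.8, 64.0], [276.6, -301.5, 64.0], [220.2, -271.9, 64.0]]
[63.6594272  91.54420822 63.61226049] [ -27.43672501 -116.86153333  152.33761267]
7.4167
```

View pics/c2.png

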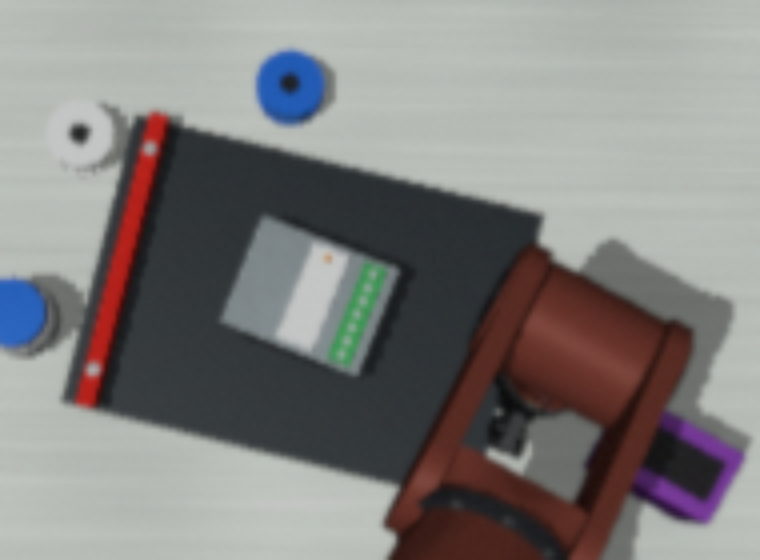

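```bash
cat >> h.py <<'E'
Y=77.1; u=np.array([np.cos(np.radians(Y)),np.sin(np.radians(Y)),0]); v=np.array([-u[1],u[0],0]); O=np.array([519.5,-1.8,0])
J=lambda x,y,z: O+x*u+y*v+np.array([0,0,z])
A=[180,0,Y]
def press(x,y,z,step,lim,xmax):
    while x<xmax:
        x+=step; move_l(J(x,y,z),speed=30); wait(.1); f=get_obs()["wrist_force"]@u
        print(x,round(f,1),end="; ")
        if -f>lim: break
    print(get_obs()["tcp_pos"].round(1),round(get_obs()["t"],1)); return x
E
python3 - <<'E'
from h import *
grip(50)
move_l(J(-115,-2,101),A,speed=120); move_l(J(-115,-2,22))
print(get_obs()["wrist_force"].round(1))
move_l(J(-60,-2,22),speed=60); print(get_obs()["wrist_force"].round(1))
move_l(J(5,-2,22),speed=60); print(get_obs()["wrist_force"].round(1),get_obs()["t"])
x=press(5,-2,22,2,8,30)
for k in("top","side"): cv2.imwrite(f"pics/{k}3.png",get_image(k)[:,:,::-1])
a=cv2.imread("pics/side3.png")[150:300,250:450]; b=cv2.imread("pics/top3.png")[140:270,250:420]
cv2.imwrite("pics/c3.png",np.hstack([cv2.resize(a,(400,300)),cv2.resize(b,(392,300))]))
E
```

```text
[ 0.5 -0.5 -0.1]
[0.9 0.3 1. ]
[-0.7  1.4  3.2] 11.3167
7 -1.4; 9 -3.3; 11 -2.8; 13 -7.3; 15 -13.7; [524.    9.   22.1] 13.1
```

View pics/c3.png

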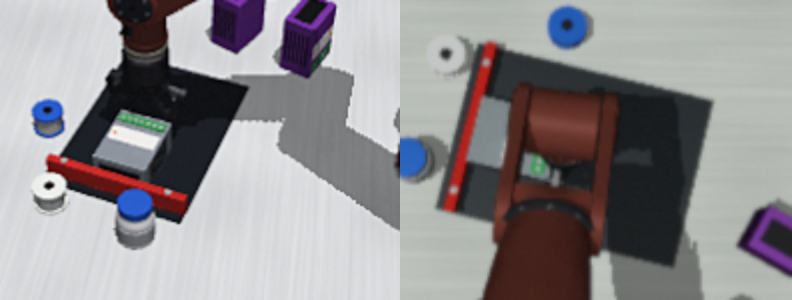

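It has reached the fence. I'll back off and look at it clear of the arm before a final centred press.

```bash
python3 - <<'E'
from h import *
move_l(J(-25,-2,22),speed=100); grip(0); move_l(J(-90,-2,130),speed=250)
for k in("top","side"): cv2.imwrite(f"pics/{k}4.png",get_image(k)[:,:,::-1])
r=regions_of("module","side")
r=regions_of("module","top") if get_image("top") is not None else 0
for q in r[:4]:
    if q["extent"][0]>340: continue
    p=cv2.boxPoints(quad(q["region"])); P=at(p,"top",64); Q=(P-O)@np.c_[u,v]; print(q["score"],Q.round(1).tolist())
    e=np.diff(P,axis=0)[:,:2]; print(np.linalg.norm(e,axis=1),np.degrees(np.arctan2(e[:,1],e[:,0])))
a=cv2.imread("pics/side4.png")[170:280,260:400]; b=cv2.imread("pics/top4.png")[150:260,260:400]
cv2.imwrite("pics/c4.png",np.hstack([cv2.resize(a,(400,314),interpolation=2),cv2.resize(b,(400,314),interpolation=2)]))
print(get_obs()["t"])
E
```

```text
0.9 [[132.3, 49.3], [135.1, -41.4], [20.4, -43.8], [18.1, 46.6]]
[ 90.65883397 114.78408735  90.48257051] [ -11.14057833 -101.67531157  168.50373301]
15.1583
```

View pics/c4.png

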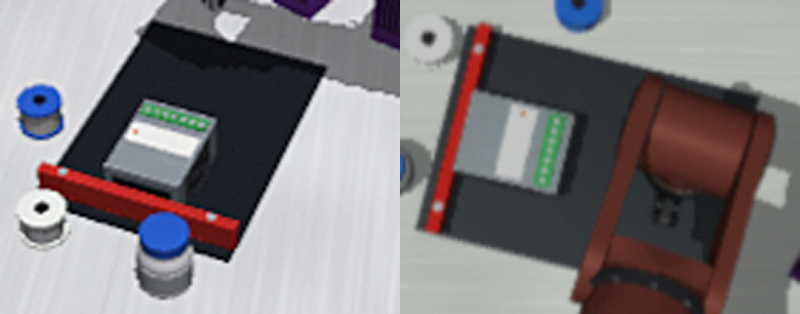

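Nearly flush, with a small yaw error of about 1° possible. A centred press with the shut fingers will let the fence square it.

```bash
python3 - <<'E'
from h import *
y=2.5
move_l(J(-30,y,100),speed=200); move_l(J(-30,y,22)); move_l(J(2,y,20),speed=80)
x=press(2,y,20,2,20,34)
move_l(J(-25,y,20),speed=80); move_l(J(-110,y,180),speed=250)
cv2.imwrite("pics/top5.png",get_image("top")[:,:,::-1])
for q in regions_of("module","top")[:4]:
    if q["extent"][0]>340: continue
    p=cv2.boxPoints(quad(q["region"])); P=at(p,"top",64); Q=(P-O)@np.c_[u,v]; print(q["score"],Q.round(1).tolist())
    e=np.diff(P,axis=0)[:,:2]; print(np.degrees(np.arctan2(e[:,1],e[:,0])))
cv2.imwrite("pics/side5.png",get_image("side")[:,:,::-1])
# angle of trailing green row, subpixel via PCA
for f in ("top2","top4","top5"):
    im=cv2.imread(f"pics/{f}.png"); h=cv2.cvtColor(im,cv2.COLOR_BGR2HSV)
    for nm,m,z in(("green",(h[...,0]>45)&(h[...,0]<85)&(h[...,1]>110),65),("red",((h[...,0]<5)|(h[...,0]>174))&(h[...,1]>170)&(h[...,2]>130),40)):
        m[:150]=0;m[250:]=0;m[:,:255]=0;m[:,(400 if nm=="green" else 295):]=0
        yx=np.argwhere(m)[:,::-1]; P=at(yx,"top",z)[:,:2]; w=np.linalg.svd(P-P.mean(0),full_matrices=False)[2][0]; print(f,nm,len(P),np.degrees(np.arctan(w[1]/w[0])))
a=cv2.imread("pics/side5.png")[170:280,260:400]; b=cv2.imread("pics/top5.png")[150:260,260:400]
cv2.imwrite("pics/c5.png",np.hstack([cv2.resize(a,(400,314),interpolation=2),cv2.resize(b,(400,314),interpolation=2)]))
print(get_obs()["t"])
E
```

```text
4 -0.2; 6 0.0; 8 0.2; 10 -4.4; 12 -11.5; 14 -19.1; 16 -25.2; [518.9   7.8  20.1] 19.3
0.85 [[135.3, 52.1], [136.8, -41.5], [20.4, -42.3], [19.5, 51.2]]
[ -11.99655918 -102.5429325   167.64544045]
top2 green 89 -20.21695227668225
top2 red 283 -12.993824653264737
top4 green 88 -12.735210226311247
top4 red 247 -13.003165877012652
top5 green 82 -13.394616265693394
top5 red 247 -12.997919060121246
20.9917
```

View pics/c5.png

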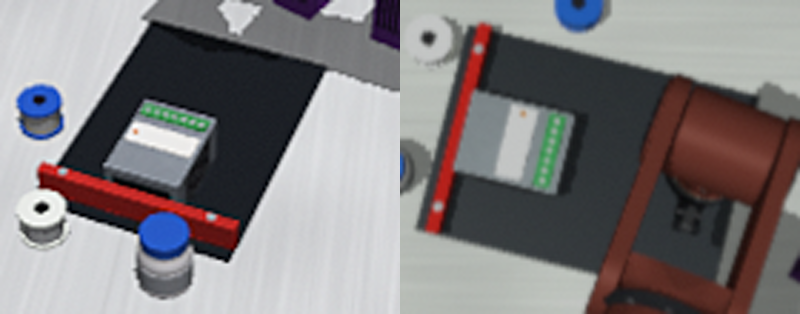

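The module lies flat with its terminals up. It stopped dead against the fence under 25 N, and its terminal row is parallel to the fence within about 0.4°. The bystanders are undisturbed, and the arm is clear of everything.

```bash
python3 -c "
from station import *
print(sign_off())"
```

```text
the job is handed in; nothing more can be done
None
```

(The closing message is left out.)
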